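# Clamp the test plate with a hex key in a recessed sprung screw

### The arm

A 6-joint arm with a two-finger parallel gripper is mounted at the origin on the work surface; the furniture and walls round the work are solid. World frame = base frame: x ahead of the robot, y to its left, z up, the work surface at z = 0. Lengths are in m, angles in rad, forces in N, time in s.
With the tool pointing down it reaches from about 0.4 to 0.825 m from the base axis. Payload 7 kg.
Tool frame: the origin (TCP) lies midway between the tips of the shut fingers; the grasp point (between the pads) lies 19 mm behind it; z points along the fingers, y is the line along which they close (so a half turn about z gives the same grasp; the last joint's range is limited). The gripper opens to 88 mm and grips with 3 to 60 N. Pads are 19 mm wide; open, the fingers measure 130 mm over their backs; the gripper's body (78 mm by 193 mm) begins 47 mm behind the grasp point.
Start: joints at [-0.914, 0.359, 0.012, 0, -1.224, -0.288], TCP at [0.243, -0.63, 0.201] pointing down, gripper open.
Joint ranges: [-3.07, 3.07], [-1.43, 2.12], [-1.02, 1.25], [-3.03, 1.67], [-3.05, -0], [-3.03, 3.03]. Speed limits (rad/s): [2.39, 2.39, 3.01, 3.14, 3.14, 3.14].

### API

Orientations are given as [roll, pitch, yaw] about the fixed x, y, z axes, in that order (R = Rz(yaw) Ry(pitch) Rx(roll)).
In Python, from station import telemetry, eyes, ticket, recognise, trace gives the robot as it stands. The module is installed in compiled form; this text tells all that it offers.
- The arm moves only by the tool servo_tool, never from a script. Its argument "series" is a list that holds one entry, the list of rows, each a list of 4 numbers: the shift along the tool's x, y, z in mm, then the turn about the tool's z in rad. In form: [[[x, y, z, roll], ...]]. A call has exactly 10 rows; each row shifts and turns the commanded pose from where the row before left it, along the tool's axes as they then stand; what a row does not reach is not made up. A row lasts 1/12 s, in which the tool goes at most 41.7 mm and 7.16 degrees, less where a joint would pass 70% of its speed; a pose out of reach is approached as far as the arm can. A call is refused whole if a number of a shift passes 41.7 or a number of a turn 0.125, either way. A call with a gripper value outside its range is refused whole. "claw" is the gripper's target within -1 to 1 (shut at 1, half-way at 0, fully open at -1), set as the call begins (left out, the last holds). The fingers move at their own pace and stop on an object; "grip_force" is the grip in N (left out, the last holds). Time passes only in rows, so rows that do not move let the fingers close, or fill a call up. It gives the time, the measured TCP pose, the force, the opening and the grip force at its end, in the units of the state.
- telemetry.get_state(): the state, without advancing time (a new reading comes with each control period).
- eyes.grab_frame(name): name is "side" or "top" or "wrist"; returns the picture (420x560x3 uint8, red, green, blue); there is no depth.
- eyes.calibration(name): a dict with "mtx" (3x3 intrinsics, pixels), "rvec" (rotation vector, rad) and "tvec" (3), from world to camera coordinates, as OpenCV has them. Camera axes: x right, y down, z forward; pixel columns grow to the right and rows downward; lengths in m; the calibration is good to about 2 mm. A picture is of the moment at which its call begins: read the wrist's pose just before it. calibration takes no time and is no camera call; for the wrist camera it gives the pose at the moment of the call.
- ticket.job_done(): hands the job in; it is judged then, once.
Trained networks look in the newest picture that a camera, given by its name, has taken for a name from the list of things; names that differ only in an ending like _2 or _b are one class to them, and where a whole thing is asked for, a point or a joint stands for the part that bears it (a point fixed in the world has none). Each returns a list of dicts, best first, with "conf" (0 to 1); they miss things now and then, are a little off and sometimes report something else, mostly with a low value. They report only what shows in the picture. A call takes as long as a camera call. They do not tell look-alikes from the thing itself.
- recognise(camera, name): "position" ([x, y, z] in m, in world coordinates, good to about 4 mm: the middle of the surface that is visible of it).
- trace(camera, name): "mask" (420x560 bool, what is visible of it).
The state is a dict: "t": time; "q": joint angles; "qd": joint speeds; "joint_efforts": joint torques, N m; "eef_pos": TCP position; "ee_rot": TCP orientation; "force": force on the tool from outside, world axes, zero at the start; "moment": the same for the moment, N m; "width": finger opening in m; "gripper_force": force on a finger pad.
Only numpy, scipy, OpenCV 4.12 (cv2) and the standard library are available. Lean on these libraries where they do the work, as an engineer would, in place of code of your own. Each camera call takes 0.05 s, during which the arm holds its last target. There are 200 camera calls.

### The job

Take the hex key out of its wooden holder, put it down the bore of the test stand and, pressing only lightly, turn it until it drops fully home into the hidden hexagon socket of the screw. Then turn the screw clockwise with the key until the clamp arm lies across the metal plate against its stop, and let go, leaving the key standing in the screw. Do not push hard while it is not home and do not wrench it against the stop; do not touch the stand or its clamp arm with the gripper, and leave the jar with the red lid where it is.

Things in the scene. Friction and masses are not known exactly. Their poses are not given: they have to be found in the camera images.
- hex_key: loose key, about 320 g: upright steel hexagon shaft, 22 mm across flats (25 over corners), 85 mm long, under a grey flat handle 90 long, 20 thick, 32 mm high (85 to 117 mm above the tip). Origin at the shaft's lower end; z up the shaft, x along the handle. It starts upright in the holder at any yaw, handle clear above; grasp the middle of the handle across its 20 mm, from above
- key_tip (a point): centre of the lower end of the key's shaft, same as the key's origin
- holder: fixed wooden block 50 x 50 mm, 43 mm high, with a round hole of 28.5 mm, 35 mm deep, in which the key stands. Origin at the centre of its underside
- stand: fixed test stand: aluminium base 145 x 240 x 12 mm with a heat-tinted metal plate lying on it and, at its -y end, a steel boss 54 x 54 mm whose top is 61 mm above the bench. Origin at the centre of the base's underside, z up. It carries the clamp arm and the screw
- bore_mouth (a point): centre of the mouth of the round vertical bore in the boss's top face; the bore is 26.8 mm wide with a 2 mm chamfer. The rim of the screw's hexagon socket (23 mm across flats) lies hidden 25 mm below this point, its floor 37 mm below. With the key home its tip is 37 mm below this point, a few mm deeper while pressed
- dog (a joint): angle of the steel clamp arm, which turns with the screw, in rad: 0 swung clear of the plate, grows clockwise seen from above, 1.15 against its stop, lying across the plate's edge. It stays where it is left (friction about 0.12 N m); there is also a stop at 0. The hidden hexagon stands at an unknown fixed angle to the arm
- dog_end (a point): top of the clamp arm near its free end, 66 mm from the bore's axis, 29 mm above the bench
- wax_jar: bystander: jar with a red lid, 70 mm wide, 84 mm high, origin at the centre of its underside
- screw_rim (a point): fixed point on the bore's axis at the unpressed rim of the socket; its axes are the stand's. How the hexagon stands is unknown: it repeats every 60 degrees, the key fits within about 5 degrees. The screw is sprung: pressed on its rim it gives way by up to 7 mm (3 N at first, 11 N at the end), then is rigid. When the hexagons line up the key drops in and the force falls away
Mind the look-alikes: they are no part of the job. Leave any turquoise or yellow look-alike of the hex_key alone.

How it is judged:
By the outcome, as a careful person would: the job done as asked, in the order asked, and still so for the second after the job is handed in, with the robot touching nothing.
It also fails if it takes over 58 s, if anything falls off the work surface, if the arm or the gripper's body presses on something with over 40 N, if the wrist force passes 120 N, or if a joint passes its speed limit or range.

## Working session

There is one attempt and no reset: what is moved stays moved. The work goes in short steps, Python scripts to look and compute and a tool call to move; the robot and the scene stay as the last step left them, time stands still between calls to the robot, and variables do not carry over. Pictures are saved under pics/ and viewed, at most 10 in all, crops included, and the job is handed in when it is done.

Besides the shell and the picture viewer there is one more tool, called after ">>>" as a command line: name --argument value ..., lists and objects as JSON in quotes. servo_tool: Moves the arm, as the interface text tells. Its arguments: {"type":"object","properties":{"series":{"type":"array"},"claw":{"type":"number"},"grip_force":{"type":"number"}},"required":["series"]}

```bash
mkdir -p pics; python3 - <<'E'
from station import telemetry, eyes, recognise
import cv2, numpy as np
for c in ("top","side"):
    im=eyes.grab_frame(c); cv2.imwrite(f"pics/{c}0.png",im[:,:,::-1])
    for n in ("hex_key","holder","bore_mouth","stand","dog_end","wax_jar"):
        print(c,n,[(np.round(d["position"],3).tolist(),round(d["conf"],2)) for d in recognise(c,n)][:4])
print(telemetry.get_state())
E
```

```text
top hex_key [([0.409, -0.43, 0.118], 0.83), ([0.453, -0.535, 0.114], 0.72), ([0.573, -0.467, 0.121], 0.71), ([0.519, -0.112, 0.121], 0.52)]
top holder [([0.516, -0.119, 0.042], 0.52)]
top bore_mouth [([0.477, 0.138, 0.009], 0.56)]
top stand [([0.477, 0.142, 0.012], 0.75)]
top dog_end [([0.446, 0.077, 0.029], 0.46), ([0.519, -0.114, 0.123], 0.33)]
top wax_jar [([0.613, -0.12, 0.082], 0.86)]
side hex_key [([0.573, -0.48, 0.096], 0.97), ([0.451, -0.565, 0.102], 0.84), ([0.521, -0.115, 0.117], 0.75), ([0.413, -0.438, 0.099], 0.6)]
side holder [([0.539, -0.114, 0.036], 0.62)]
side bore_mouth [([0.458, 0.116, 0.009], 0.96)]
side stand [([0.461, 0.118, 0.014], 0.66)]
side dog_end []
side wax_jar [([0.612, -0.137, 0.063], 0.78)]
{'t': 0.7, 'q': array([-9.13915715e-01,  3.58538810e-01,  1.19101169e-02,  3.98745988e-06,
       -1.22410238e+00, -2.88096591e-01]), 'qd': array([ 0.00062093, -0.0015487 ,  0.00048485,  0.00092934, -0.00120811,
       -0.0011268 ]), 'joint_efforts': array([ 1.72926166e-04, -5.82156587e+01,  2.93248844e+01,  7.00125217e+00,
        1.24312966e-02, -2.14005411e-06]), 'eef_pos': array([ 0.24329926, -0.62960892,  0.20120597]), 'ee_rot': array([-3.14152903e+00,  1.49431930e-05, -2.77280728e+00]), 'force': array([-0.01601499,  0.19552187, -0.74796384]), 'moment': array([0.00436615, 0.03008695, 0.0173465 ]), 'gripper_force': 0.0, 'width': 0.08758850298147922}
```

View pics/top0.png

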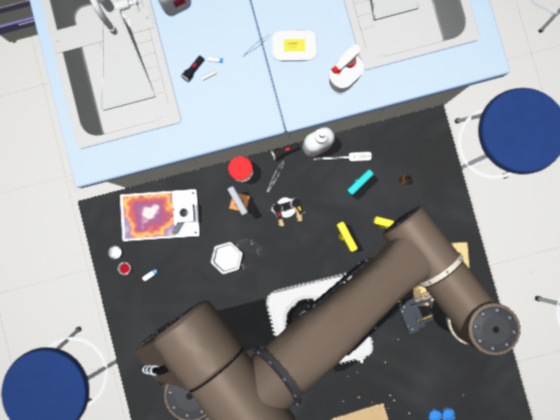

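View pics/side0.png

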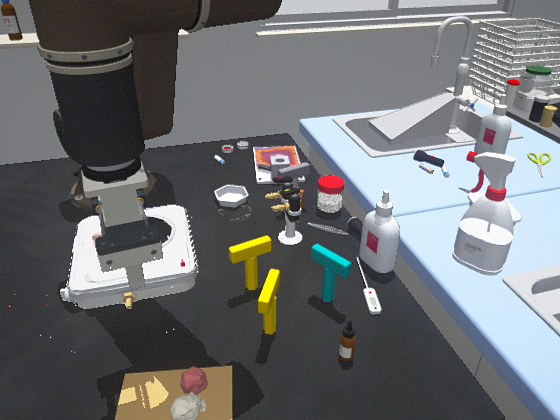

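The grey key stands in the wooden holder at about (238,200) in the top picture. The stand is at (160,215) with its boss at about (185,213), and the jar's red lid is at (240,168). The yellow and turquoise keys are look-alikes. Next I get the handle's yaw and the move in tool axes.

```bash
cat > h.py <<'E'
from station import telemetry, eyes, recognise, trace
import cv2, numpy as np
from scipy.spatial.transform import Rotation as R
def ray(c,uv,z,cal=None):
    k=cal or eyes.calibration(c); M=cv2.Rodrigues(np.array(k["rvec"],float))[0]; t=np.array(k["tvec"],float).ravel()
    uv=np.atleast_2d(np.array(uv,float)); d=np.linalg.inv(k["mtx"])@np.c_[uv,np.ones(len(uv))].T
    d=(M.T@d).T; o=-M.T@t
    return (o+d*((z-o[2])/d[:,2])[:,None])
def proj(c,p,cal=None):
    k=cal or eyes.calibration(c)
    return cv2.projectPoints(np.atleast_2d(np.array(p,float)),np.array(k["rvec"],float),np.array(k["tvec"],float),np.array(k["mtx"]),None)[0][:,0]
def st():
    s=telemetry.get_state(); return np.array(s["eef_pos"]),np.array(s["ee_rot"]),s
def totool(v):
    p,r,_=st(); return R.from_euler('xyz',r).inv().apply(v)*1000
E
python3 - <<'E'
from h import *
im=eyes.grab_frame("top")
for d in trace("top","hex_key"):
    m=d["mask"].astype(np.uint8); ys,xs=np.nonzero(m)
    rc=cv2.minAreaRect(np.c_[xs,ys].astype(np.float32)); b=ray("top",cv2.boxPoints(rc),0.12)
    e=b[1]-b[0]; f=b[2]-b[1]; L=e if np.hypot(*e[:2])>np.hypot(*f[:2]) else f
    print(d["conf"],rc,b.mean(0),np.degrees(np.arctan2(L[1],L[0])),np.linalg.norm(e),np.linalg.norm(f))
print(totool(np.array([.519,-.113,.2])-st()[0]))
print(ray("top",[[185,213],[288,208],[120,193],[120,240],[199,189],[199,236]],0.02))
print(eyes.calibration("wrist"))
cv2.imwrite("pics/c1.png",cv2.resize(im[160:260,110:300,::-1],None,fx=4,fy=4,interpolation=cv2.INTER_CUBIC))
E
```

```text
0.68 ((359.25, 181.74998474121094), (7.071067810058594, 30.405588150024414), 45.0) [ 0.56997344 -0.46452168  0.12      ] -44.83884098867685 0.08883759932928137 0.020537695589323356
0.66 ((345.84613037109375, 237.2692108154297), (31.340560913085938, 11.09400463104248), 56.3099365234375) [ 0.4083916  -0.42513529  0.12      ] -146.40328002686593 0.03224139392019189 0.090420546073991
0.59 ((381.4499816894531, 222.15000915527344), (18.024978637695312, 9.486831665039062), 18.43494987487793) [ 0.45258472 -0.5282086   0.12      ] -108.3527186030638 0.027587761006654967 0.0519344983608982
0.49 ((238.02545166015625, 200.21334838867188), (29.130172729492188, 7.182782173156738), 61.38954162597656) [ 0.51504986 -0.11145304  0.12      ] -151.09289401767586 0.021000309387146275 0.08533546900692897
[-443.37960922  382.45618664    1.15795977]
[[ 0.48090392  0.06029157  0.02      ]
 [ 0.4975608  -0.25981679  0.02      ]
 [ 0.54268254  0.26463047  0.02      ]
 [ 0.39613187  0.26217902  0.02      ]
 [ 0.55587584  0.01737638  0.02      ]
 [ 0.40964993  0.01592424  0.02      ]]
{'mtx': array([[344.68192378,   0.        , 278.55857757],
       [  0.        , 344.68192378, 207.24827525],
       [  0.        ,   0.        ,   1.        ]]), 'rvec': array([-1.66117723, -2.42401624, -0.38574075]), 'tvec': array([ 0.67530744, -0.03901753,  0.39151985])}
```

View pics/c1.png

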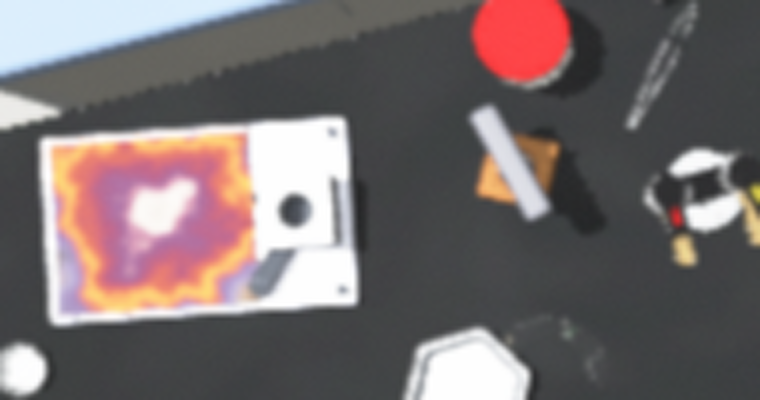

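The bore shows as a dark disc at crop (295,209), which is (183.8,212.2) in the full picture. The clamp arm points down and to the left from the boss, clear of the plate. Next I move above the key.

>>> servo_tool --series '[[[-29.5,25.5,0,0],[-29.5,25.5,0,0],[-29.5,25.5,0,0],[-29.5,25.5,0,0],[-29.5,25.5,0,0],[-29.5,25.5,0,0],[-29.5,25.5,0,0],[-29.5,25.5,0,0],[-29.5,25.5,0,0],[-29.5,25.5,0,0]]]' --claw -1

```text
t: 1.63
eef_pos: [0.4271, -0.2836, 0.2016]
ee_rot: [-3.141, 0.001, -2.773]
force: [1.2, -1.0, -0.8]
width: 0.0879
gripper_force: 0.0
```

>>> servo_tool --series '[[[-29.5,25.5,0,0],[-29.5,25.5,0,0],[-29.5,25.5,0,0],[-29.5,25.5,0,0],[-29.5,25.5,0,0],[0,0,0,-0.068],[0,0,0,-0.068],[0,0,0,0],[0,0,0,0],[0,0,0,0]]]'

```text
t: 2.47
eef_pos: [0.518, -0.1136, 0.2013]
ee_rot: [-3.142, 0.0, -2.639]
force: [-0.9, -0.4, 0.5]
width: 0.088
gripper_force: 0.0
```

```bash
python3 - <<'E'
from h import *
p,r,s=st(); print(p,r,s["q"],s["force"])
cal=eyes.calibration("wrist"); im=eyes.grab_frame("wrist"); cv2.imwrite("pics/w1.png",im[:,:,::-1])
print(recognise("wrist","hex_key"))
for d in trace("wrist","hex_key"):
    ys,xs=np.nonzero(d["mask"]); print(d["conf"],cv2.minAreaRect(np.c_[xs,ys].astype(np.float32)))
    b=ray("wrist",cv2.boxPoints(cv2.minAreaRect(np.c_[xs,ys].astype(np.float32))),.125,cal);print(b,b.mean(0))
print(proj("wrist",[[.517,-.112,.125]],cal))
E
```

```text
[ 0.51802692 -0.1135943   0.20126485] [-3.14153877e+00  1.42998234e-04 -2.63947992e+00] [ 1.54181231e-01  1.20153659e-01 -3.05332249e-01  2.08042801e-06
 -1.14515762e+00 -1.22286569e+00] [-0.93637821 -0.38756985  0.4862243 ]
[{'position': [0.5117, -0.1084, 0.1247], 'conf': 0.56}]
0.71 ((283.0, 202.0), (112.0, 26.0), 90.0)
[[ 0.47951898 -0.14253544  0.125     ]
 [ 0.4701517  -0.12549303  0.125     ]
 [ 0.55058338 -0.07962321  0.125     ]
 [ 0.56099463 -0.09856611  0.125     ]] [ 0.51531217 -0.11155445  0.125     ]
[[281.47181484 206.48044078]]
```

View pics/w1.png

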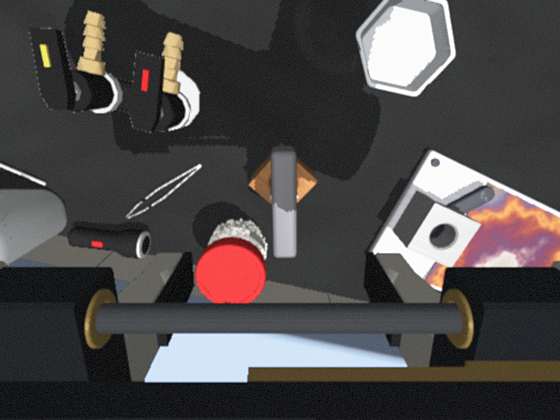

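The grey handle is upright in the wrist picture, spanning columns 272-297 and rows 146-258, so its yaw matches the tool. The bore is at (443,236), and the jar at (232,265) is clear of both fingers. I work out the bore from this view, then grasp.

```bash
python3 - <<'E'
from h import *
cal=eyes.calibration("wrist")
im=cv2.imread("pics/w1.png"); g=cv2.cvtColor(im,6)
m=(g[210:260,420:470]<95).astype(np.uint8); n,l,s,c=cv2.connectedComponentsWithStats(m)
for i in range(1,n):
    if s[i,4]>60: print(s[i],c[i]+[420,210],ray("wrist",[c[i]+[420,210]],.061,cal))
print(ray("wrist",[[443,236]],.061,cal), ray("top",[[183.75,212.25]],.061))
E
```

```text
[ 0  0  9 15 75] [422.74666667 214.65333333] [[0.47464888 0.02545045 0.061     ]]
[ 10  14  25  23 434] [442.25806452 235.14285714] [[0.48300646 0.05589062 0.061     ]]
[[0.4833997 0.0571245 0.061    ]] [[0.48159839 0.05720823 0.061     ]]
```

>>> servo_tool --series '[[[1,3,0,0],[0,0,15,0],[0,0,20,0],[0,0,20,0],[0,0,20,0],[0,0,20,0],[0,0,16,0],[0,0,0,0],[0,0,0,0],[0,0,0,0]]]'

```text
t: 3.45
eef_pos: [0.5165, -0.1113, 0.0912]
ee_rot: [-3.141, 0.001, -2.637]
force: [-0.0, 0.1, 0.3]
width: 0.0877
gripper_force: 0.0
```

>>> servo_tool --series '[[[0,0,0,0],[0,0,0,0],[0,0,0,0],[0,0,0,0],[0,0,0,0],[0,0,0,0],[0,0,0,0],[0,0,0,0],[0,0,0,0],[0,0,0,0]]]' --claw 1 --grip_force 40

```text
t: 4.28
eef_pos: [0.5158, -0.1112, 0.0901]
ee_rot: [3.142, -0.0, -2.637]
force: [-0.3, 0.6, -0.5]
width: 0.0264
gripper_force: 0.0
```

>>> servo_tool --series '[[[0,0,0,0],[0,0,0,0],[0,0,0,0],[0,0,0,0],[0,0,0,0],[0,0,0,0],[0,0,0,0],[0,0,0,0],[0,0,-2,0],[0,0,-4,0]]]'

```text
t: 5.12
eef_pos: [0.5151, -0.1112, 0.0957]
ee_rot: [3.141, -0.001, -2.637]
force: [0.1, -0.5, -2.2]
width: 0.0195
gripper_force: 39.9
```

>>> servo_tool --series '[[[0,0,-8,0],[0,0,-10,0],[0,0,-10,0],[0,0,-10,0],[0,0,-10,0],[0,0,-10,0],[0,0,-10,0],[0,0,-8,0],[0,0,0,0],[0,0,0,0]]]'

```text
t: 5.95
eef_pos: [0.516, -0.111, 0.1725]
ee_rot: [-3.141, 0.001, -2.637]
force: [-0.2, -0.4, -2.2]
width: 0.0192
gripper_force: 39.9
```

```bash
python3 - <<'E'
from h import *
p,r,s=st(); print(p,r,s["q"],s["force"],s["moment"],s["width"])
print(totool(np.array([.4825,.0567,p[2]])-p))
im=eyes.grab_frame("side"); print(recognise("side","hex_key"),recognise("side","key_tip"))
cv2.imwrite("pics/s1.png",cv2.resize(im[100:240,180:380,::-1],None,fx=4,fy=4))
E
```

```text
[ 0.51603352 -0.11104833  0.17254902] [-3.14143379e+00  9.51445708e-04 -2.63684788e+00] [ 1.59770268e-01  1.37806536e-01 -3.53395663e-01 -1.95449108e-04
 -1.07864502e+00 -1.22572962e+00] [-0.22007757 -0.43912371 -2.18586646] [-0.02124804  0.04847256 -0.06415747] 0.019224222346297584
[-5.17685763e+01  1.63046048e+02  2.33536138e-02]
[{'position': [0.5131, -0.1185, 0.1816], 'conf': 0.85}, {'position': [0.4134, -0.4359, 0.0975], 'conf': 0.65}, {'position': [0.571, -0.4791, 0.0978], 'conf': 0.58}, {'position': [0.4515, -0.5665, 0.1035], 'conf': 0.58}] [{'position': [0.5695, -0.4759, 0.0944], 'conf': 0.85}, {'position': [0.4453, -0.5655, 0.1017], 'conf': 0.72}, {'position': [0.5136, -0.1232, 0.1794], 'conf': 0.66}, {'position': [0.4112, -0.4418, 0.0977], 'conf': 0.65}]
```

View pics/s1.png

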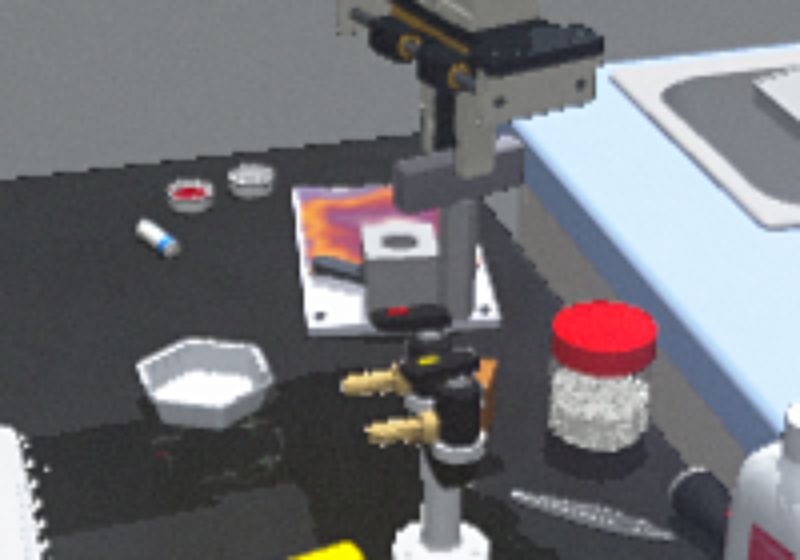

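The key hangs upright in the gripper. The shaft is at crop column 458, and the bore mouth at crop (400,241) is clearly visible. I carry it over the bore and pre-turn it counterclockwise on the way.

>>> servo_tool --series '[[[-8.6,27.2,0,0],[-8.6,27.2,0,0],[-8.6,27.2,0,0],[-8.6,27.2,0,0],[-8.6,27.2,0,0],[-8.6,27.2,0,0],[0,0,0,-0.12],[0,0,0,-0.12],[0,0,0,-0.12],[0,0,0,-0.12]]]'

```text
t: 6.93
eef_pos: [0.4817, 0.0568, 0.1715]
ee_rot: [3.141, -0.001, -2.15]
force: [-0.2, 0.1, -2.6]
width: 0.0192
gripper_force: 39.9
```

>>> servo_tool --series '[[[0,0,0,-0.12],[0,0,0,-0.12],[0,0,0,-0.12],[0,0,0,-0.12],[0,0,0,-0.12],[0,0,0,0],[0,0,0,0],[0,0,0,0],[0,0,0,0],[0,0,0,0]]]'

```text
t: 7.77
eef_pos: [0.482, 0.0566, 0.1721]
ee_rot: [3.141, -0.0, -1.559]
force: [0.0, -0.3, -3.0]
width: 0.0196
gripper_force: 39.9
```

```bash
python3 - <<'E'
from h import *
p,r,s=st(); print(p,r,s["q"],s["force"],s["moment"],s["width"])
print("side bore",ray("side",[[280,160.3]],.061))
print("old shaft", proj("side",[[.516,-.111,.10],[.516,-.111,.13]]))
im=eyes.grab_frame("side"); q=proj("side",[[p[0],p[1],.091],[p[0],p[1],.17],[.4825,.0567,.061]]); print(q)
print(proj("side",[[p[0]+.01,p[1],.09],[p[0],p[1]+.01,.09]])-q[0])
c=q[0].astype(int); print(c)
a=cv2.resize(im[c[1]-50:c[1]+40,c[0]-60:c[0]+60,::-1],None,fx=6,fy=6,interpolation=cv2.INTER_CUBIC)
cal=eyes.calibration("wrist"); w=eyes.grab_frame("wrist"); print("w",proj("wrist",[[.4825,.0567,.061],[p[0],p[1],.2]],cal))
cv2.imwrite("pics/s2.png",a); cv2.imwrite("pics/w2.png",w[:,:,::-1])
E
```

```text
[0.48201472 0.05662084 0.17206454] [ 3.14140988e+00 -4.48199136e-05 -1.55866611e+00] [ 5.23166815e-01  6.61686761e-02 -4.37045748e-01 -5.74070270e-05
 -1.06776324e+00 -5.11008919e-01] [ 0.02517939 -0.25166782 -3.00118168] [ 0.01280252  0.09747195 -0.02219239] 0.01958928088405104
side bore [[0.48507933 0.04996663 0.061     ]]
old shaft [[293.06472403 174.3827253 ]
 [293.26581828 164.23784989]]
[[278.94199232 150.17771061]
 [278.98505109 125.11270649]
 [279.08817487 159.29187071]]
[[ 3.38207219  0.28897185]
 [-0.06687868 -1.14489409]]
[278 150]
w [[278.72950103 195.31975189]
 [279.8550393  271.66653962]]
```

View pics/s2.png

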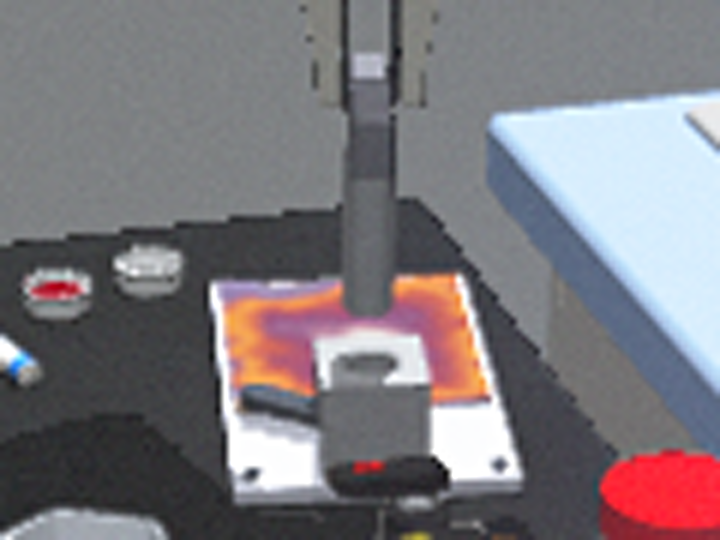

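View pics/w2.png

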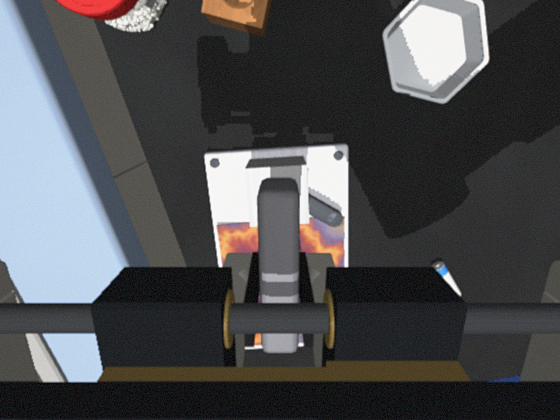

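The side picture shows the shaft (crop column ≈369) just right of the bore centre (≈366). In the wrist picture the handle spans rows ≈178-352 at column 279. I refine both with a few numbers.

```bash
python3 - <<'E'
from h import *
p,r,s=st(); cal=eyes.calibration("wrist")
e=ray("wrist",[[279,178],[279,352]],.207,cal); print(e,e.mean(0)-p)
M=cv2.Rodrigues(np.array(cal["rvec"]))[0]; print("cam",-M.T@np.array(cal["tvec"]).ravel(),M[2])
a=cv2.cvtColor(cv2.imread("pics/s2.png"),6).astype(int)
for y in (210,240,270,290,360,366): print(y,a[y,318:440:4])
E
```

```text
[[0.48315462 0.00664681 0.207     ]
 [0.48186905 0.09998797 0.207     ]] [ 0.00044412 -0.00333499  0.03485833]
cam [ 0.48382375 -0.02819605  0.35518072] [-0.00420815  0.31038944 -0.95060017]
210 [ 84  85  86  92  81  55  75  97  93  95 100 105 107 107 106 105 100  93
  90  82  72  68  67  68  66  61  58  70 100 130 137]
240 [ 66  66  67  64  61  63  81  95  91  97 104 105 108 109 107 105 101  94
  88  79  70  67  68  69  72  71  66  69  72  70  70]
270 [ 64  66  68  64  62  65  82  93  90  97 103 103 101 101 104 101  96  91
  83  77  73  69  68  72  69  66  68  70  71  72  72]
290 [151 154 159 167 175 177 136  98  95  96  99 101 103 103 103 100  91  84
 106 143 169 173 164 155 154 157 158 164 169 171 177]
360 [192 244 238 212 171 139 115 103 101  98  95  93  92  94  98  95  94  97
  90 116 173 217 236 231 233 234 229 175 124 116 117]
366 [174 251 243 188 140 138 124 105  89  91  99 100 103 106 107 107 102  95
  77 103 169 216 236 232 231 234 239 196 143 121 118]
```

Shaft and bore agree to about 1 mm in both directions, so I lower into the mouth gently.

>>> servo_tool --series '[[[0,0,10,0],[0,0,10,0],[0,0,5,0],[0,0,3,0],[0,0,2,0],[0,0,2,0],[0,0,1,0],[0,0,1,0],[0,0,0,0],[0,0,0,0]]]'

```text
t: 8.7
eef_pos: [0.4844, 0.0569, 0.1409]
ee_rot: [-3.137, 0.0, -1.555]
force: [-2.1, -0.7, 16.5]
width: 0.0196
gripper_force: 40.5
```

```bash
python3 - <<'E'
from h import *
p,r,s=st(); print(p,r,s["force"],s["moment"])
E
```

```text
[0.48435303 0.0569172  0.14088733] [-3.13682095e+00  1.34543185e-04 -1.55541727e+00] [-2.10576339 -0.74947722 16.53676458] [-0.26233649  1.33661012  0.03753014]
```

Contact came early, at 16 N, so the shaft is on the chamfer. I back off a little and compare the shaft with the bore again from close by.

>>> servo_tool --series '[[[0,0,-4,0],[0,0,-4,0],[0,0,-4,0],[0,0,0,0],[0,0,0,0],[0,0,0,0],[0,0,0,0],[0,0,0,0],[0,0,0,0],[0,0,0,0]]]'

```text
t: 9.53
eef_pos: [0.482, 0.0566, 0.15]
ee_rot: [3.141, -0.0, -1.557]
force: [0.2, -0.3, -3.3]
width: 0.0195
gripper_force: 39.9
```

```bash
python3 - <<'E'
from h import *
p,r,s=st(); print(p,r,s["force"],s["moment"])
im=eyes.grab_frame("side"); t=eyes.grab_frame("top")
a=cv2.resize(im[135:175,250:310,::-1],None,fx=9,fy=9,interpolation=cv2.INTER_CUBIC)
b=cv2.resize(t[190:230,163:203,::-1],None,fx=6,fy=6,interpolation=cv2.INTER_CUBIC)
o=np.zeros((600,540,3),np.uint8); o[:360]=a; o[360:,:240]=b; cv2.imwrite("pics/s3.png",o)
print(proj("side",[[p[0],p[1],.07]]),proj("top",[[p[0],p[1],.061]]))
E
```

```text
[0.48202466 0.05662589 0.15003369] [ 3.14135023e+00 -1.05076242e-04 -1.55682395e+00] [ 0.2047276  -0.31196349 -3.31864856] [0.0303502  0.09311794 0.0114278 ]
[[278.93428277 156.5876159 ]] [[183.94291175 212.11028821]]
```

View pics/s3.png

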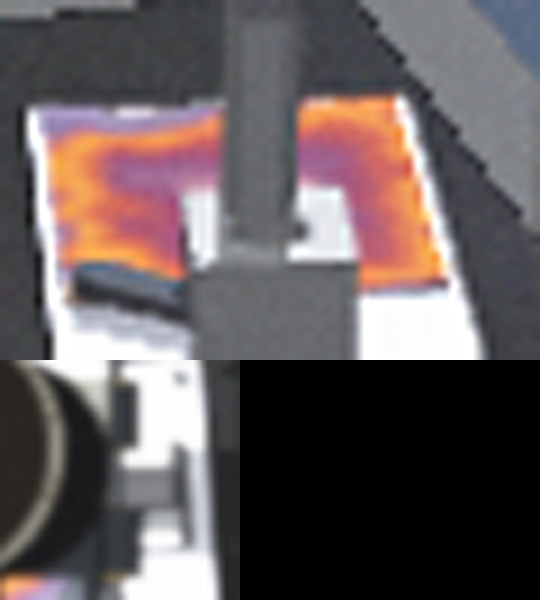

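The shaft centre is at crop column 261, and the bore and boss centre is at about 266-269. The bore therefore lies about 2 mm further in +x (tool −y). I shift by that and try again gently.

>>> servo_tool --series '[[[0,-2.2,0,0],[0,0,3,0],[0,0,2,0],[0,0,2,0],[0,0,1,0],[0,0,1,0],[0,0,1,0],[0,0,1,0],[0,0,0,0],[0,0,0,0]]]'

```text
t: 10.47
eef_pos: [0.4844, 0.0567, 0.1391]
ee_rot: [-3.141, 0.0, -1.557]
force: [1.0, -0.5, -3.1]
width: 0.0194
gripper_force: 39.9
```

It's free now and below the former contact height, so I go on down the bore.

>>> servo_tool --series '[[[0,0,3,0],[0,0,3,0],[0,0,2,0],[0,0,2,0],[0,0,2,0],[0,0,2,0],[0,0,1.5,0],[0,0,1.5,0],[0,0,0,0],[0,0,0,0]]]'

```text
t: 11.3
eef_pos: [0.4842, 0.0567, 0.122]
ee_rot: [3.141, -0.0, -1.557]
force: [1.2, 0.3, -3.8]
width: 0.0194
gripper_force: 39.9
```

>>> servo_tool --series '[[[0,0,1,0],[0,0,1,0],[0,0,1,0],[0,0,1,0],[0,0,1,0],[0,0,1,0],[0,0,0.5,0],[0,0,0.5,0],[0,0,0,0],[0,0,0,0]]]'

```text
t: 12.13
eef_pos: [0.4845, 0.0567, 0.1154]
ee_rot: [-3.141, 0.0, -1.557]
force: [1.3, 0.5, 2.6]
width: 0.0196
gripper_force: 40.0
```

Light contact with the sprung rim, about 6 N net. I turn clockwise to search.

>>> servo_tool --series '[[[0,0,0,0.03],[0,0,0,0.03],[0,0,0,0.03],[0,0,0,0.03],[0,0,0,0.03],[0,0,0,0.03],[0,0,0,0.03],[0,0,0,0.03],[0,0,0,0.03],[0,0,0,0.03]]]'

```text
t: 12.97
eef_pos: [0.4842, 0.0565, 0.1148]
ee_rot: [3.141, -0.0, -1.858]
force: [2.1, -0.9, -1.9]
width: 0.0192
gripper_force: 39.9
```

The force has fallen away, so I lower to see whether it goes in.

>>> servo_tool --series '[[[0,0,0.7,0],[0,0,0.7,0],[0,0,0.7,0],[0,0,0.7,0],[0,0,0.7,0],[0,0,0.7,0],[0,0,0.6,0],[0,0,0,0],[0,0,0,0],[0,0,0,0]]]'

```text
t: 13.8
eef_pos: [0.4845, 0.0567, 0.1106]
ee_rot: [-3.141, 0.0, -1.857]
force: [1.4, -1.3, 4.9]
width: 0.0195
gripper_force: 39.9
```

>>> servo_tool --series '[[[0,0,0,0.02],[0,0,0,0.02],[0,0,0,0.02],[0,0,0,0.02],[0,0,0,0.02],[0,0,0,0.02],[0,0,0,0.02],[0,0,0,0.02],[0,0,0,0],[0,0,0,0]]]'

```text
t: 14.63
eef_pos: [0.4843, 0.0566, 0.1104]
ee_rot: [3.142, -0.0, -2.017]
force: [2.2, -2.1, 6.3]
width: 0.0199
gripper_force: 39.9
```

```bash
python3 - <<'E'
from h import *
p,r,s=st(); print(p,r,s["q"],s["force"],s["moment"])
im=eyes.grab_frame("side");print(recognise("side","dog_end"))
E
```

```text
[0.48426631 0.05663406 0.11036081] [ 3.14158108e+00 -6.27013659e-05 -2.01684906e+00] [ 5.20750208e-01  1.32974283e-01 -5.18999243e-01  3.28092724e-05
 -9.18880984e-01 -9.66822851e-01] [ 2.19253766 -2.11898686  6.33740028] [-0.77382895 -0.76937315  0.07827879]
[{'position': [0.4362, 0.088, 0.032], 'conf': 0.39}, {'position': [0.5364, -0.1109, 0.0334], 'conf': 0.33}, {'position': [0.4652, 0.0814, 0.0077], 'conf': 0.33}]
```

Still on the rim. I ease off 1 mm and continue the clockwise search.

>>> servo_tool --series '[[[0,0,-1,0.02],[0,0,0,0.02],[0,0,0,0.02],[0,0,0,0.02],[0,0,0,0.02],[0,0,0,0.02],[0,0,0,0.02],[0,0,0,0.02],[0,0,0,0.02],[0,0,0,0]]]'

```text
t: 15.57
eef_pos: [0.4841, 0.0566, 0.1113]
ee_rot: [3.141, -0.0, -2.199]
force: [1.8, -1.5, 3.2]
width: 0.0196
gripper_force: 39.9
```

>>> servo_tool --series '[[[0,0,0,0.02],[0,0,0,0.02],[0,0,0,0.02],[0,0,0,0.02],[0,0,0,0.02],[0,0,0,0.02],[0,0,0,0.02],[0,0,0,0.02],[0,0,0,0.02],[0,0,0,0]]]'

```text
t: 16.4
eef_pos: [0.4841, 0.0566, 0.1113]
ee_rot: [3.141, -0.0, -2.379]
force: [1.4, -2.2, 3.2]
width: 0.0192
gripper_force: 39.9
```

```bash
python3 - <<'E'
from h import *
p,r,s=st(); print(p,r,s["force"],s["moment"])
E
```

```text
[0.48414101 0.05659139 0.11130672] [ 3.14149699e+00 -2.97626853e-04 -2.37860181e+00] [ 1.35851637 -2.15750209  3.23791849] [-1.13275016 -0.22959888  0.10026841]
```

>>> servo_tool --series '[[[0,0,0,0.02],[0,0,0,0.02],[0,0,0,0.02],[0,0,0,0.02],[0,0,0,0.02],[0,0,0,0.02],[0,0,0,0.02],[0,0,0,0.02],[0,0,0,0.02],[0,0,0,0]]]'

```text
t: 17.23
eef_pos: [0.4842, 0.0566, 0.1113]
ee_rot: [3.142, -0.0, -2.559]
force: [-0.4, -2.5, 3.8]
width: 0.0194
gripper_force: 39.9
```

>>> servo_tool --series '[[[0,0,0,0.02],[0,0,0,0.02],[0,0,0,0.02],[0,0,0,0.02],[0,0,0,0.02],[0,0,0,0.02],[0,0,0,0],[0,0,0,0],[0,0,0,0],[0,0,0,0]]]'

```text
t: 18.07
eef_pos: [0.4842, 0.0566, 0.1113]
ee_rot: [-3.142, -0.0, -2.677]
force: [-0.4, -2.7, 3.6]
width: 0.0193
gripper_force: 39.9
```

```bash
python3 - <<'E'
from h import *
p,r,s=st(); print(p,r,s["q"],s["force"],s["moment"])
im=eyes.grab_frame("side");t=eyes.grab_frame("top"); w=eyes.grab_frame("wrist")
o=np.zeros((600,760,3),np.uint8); o[:360,:540]=cv2.resize(im[135:175,250:310,::-1],None,fx=9,fy=9,interpolation=cv2.INTER_CUBIC)
o[360:,:240]=cv2.resize(t[190:230,163:203,::-1],None,fx=6,fy=6,interpolation=cv2.INTER_CUBIC)
o[360:,260:580]=cv2.resize(w[:,:,::-1],(320,240)); cv2.imwrite("pics/s4.png",o)
E
```

```text
[0.48423608 0.05664926 0.11134361] [-3.14158127e+00 -1.05568496e-04 -2.67662903e+00] [ 5.20794626e-01  1.31822997e-01 -5.17723211e-01  6.87581317e-06
 -9.21356158e-01 -1.62663148e+00] [-0.41817528 -2.708015    3.63513038] [-1.2890209   0.3379242   0.09390756]
```

View pics/s4.png

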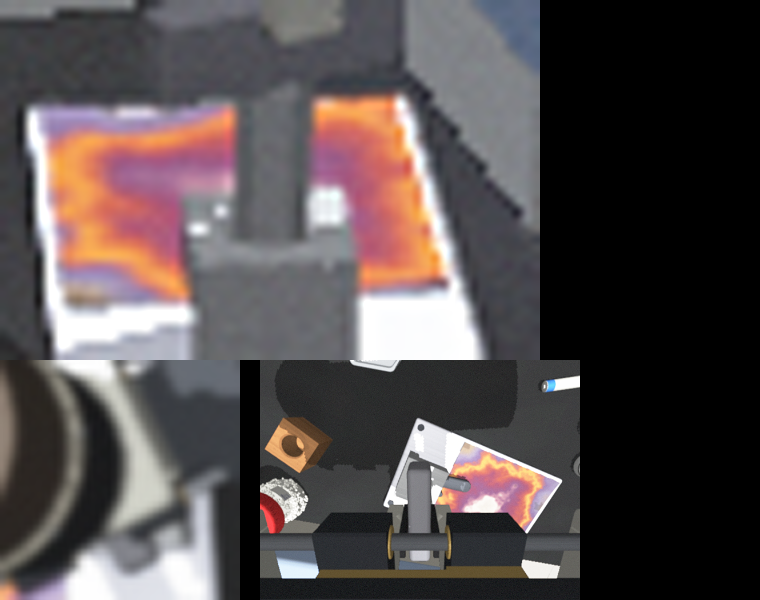

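The clamp arm has swung round with the key: in the wrist picture it lies nearly along the plate, near (465,485), and it has gone from its old place in the side picture. The height (TCP 0.111) says the key isn't fully home, and side forces show it leaning on the bore wall. I unload it, recentre, and read the forces.

>>> servo_tool --series '[[[0,0,-2,0],[0,0,-2,0],[0,0,-2,0],[0,0,0,0],[0,0,0,0],[0,0,0,0],[0,0,0,0],[0,0,0,0],[0,0,0,0],[0,0,0,0]]]'

```text
t: 19.05
eef_pos: [0.4844, 0.0568, 0.1175]
ee_rot: [3.141, 0.0, -2.677]
force: [-0.7, -0.8, -2.0]
width: 0.0196
gripper_force: 39.9
```

```bash
cat > f.py <<'E'
from h import *
p,r,s=st(); print(s["t"],p,r[2],s["q"][5],s["force"],s["moment"],R.from_euler('xyz',r).inv().apply(s["force"]))
E
python3 f.py; python3 - <<'E'
from h import *
# dog direction hypotheses projected into the wrist picture; a0 = world angle of arm
cal=eyes.calibration("wrist"); w=eyes.grab_frame("wrist"); 
print([(d["position"],d["conf"]) for d in recognise("wrist","dog_end")])
c=np.array([.4845,.0567])
for a in range(80,170,10): print(a,proj("wrist",[[*(c+.066*np.array([np.cos(np.radians(a)),np.sin(np.radians(a))])),.029]],cal)[0].round())
for d in trace("wrist","dog"):
    ys,xs=np.nonzero(d["mask"]); rc=cv2.minAreaRect(np.c_[xs,ys].astype(np.float32)); print(d["conf"],rc,len(xs)); print(ray("wrist",cv2.boxPoints(rc),.029,cal)[:,:2].round(3).tolist())
E
```

```text
19.05 [0.48437357 0.05681637 0.1175436 ] -2.676783505468679 -1.6268033254900482 [-0.65728528 -0.80443689 -2.03379457] [-5.94640180e-01  5.68652126e-01 -3.97724825e-04] [ 0.94893163 -0.42468617  2.0333798 ]
[([0.4647, 0.1122, 0.0305], 0.77)]
80 [340. 246.]
90 [348. 235.]
100 [354. 223.]
110 [358. 211.]
120 [359. 198.]
130 [358. 184.]
140 [354. 171.]
150 [348. 158.]
160 [340. 147.]
0.62 ((70.87261962890625, 143.81588745117188), (91.39422607421875, 82.85848999023438), 35.0958137512207) 6889
[[0.542, -0.151], [0.476, -0.131], [0.488, -0.069], [0.558, -0.086]]
0.59 ((343.7579650878906, 214.3419189453125), (43.951908111572266, 21.781476974487305), 13.495734214782715) 875
[[0.483, 0.094], [0.465, 0.089], [0.457, 0.125], [0.475, 0.131]]
```

The clamp arm now points at 110°, having moved about 0.82 rad. That equals the key's turn since the force drop, so the key has caught the hexagon but jams partway, probably slightly off-centre or tilted in the grip. I turn back to mid-play, wiggle lightly, and see whether it sinks.

>>> servo_tool --series '[[[0,0,0,-0.04],[0,0,0,-0.04],[0,0,1,0],[0,0,1,0],[0,0,1,0],[0,0,1,0],[0,0,0,0],[0,0,0,0],[0,0,0,0],[0,0,0,0]]]'

```text
t: 20.03
eef_pos: [0.4841, 0.0566, 0.1131]
ee_rot: [3.141, -0.001, -2.597]
force: [0.4, -2.1, -3.6]
width: 0.0197
gripper_force: 39.9
```

```bash
python3 f.py
```

```text
20.0333 [0.48405863 0.05659711 0.11308286] -2.59706640828587 -1.546938553218129 [ 0.40733445 -2.14216948 -3.63645043] [-0.98349127  0.09120609  0.02396213] [ 0.75925557 -2.04388384  3.63657159]
```

It's free here, and lower than the earlier contact. I go on down while easing off the side force.

>>> servo_tool --series '[[[0,-0.4,0,0],[0,0,0.6,0],[0,0,0.6,0],[0,0,0.6,0],[0,0,0.6,0],[0,0,0.6,0],[0,0,0,0],[0,0,0,0],[0,0,0,0],[0,0,0,0]]]'

```text
t: 20.87
eef_pos: [0.4844, 0.0563, 0.1103]
ee_rot: [3.142, -0.0, -2.597]
force: [-0.2, -2.5, -1.5]
width: 0.0194
gripper_force: 39.9
```

```bash
python3 f.py
```

```text
20.8667 [0.4844217  0.05632291 0.11030028] -2.59684140162906 -1.5458876200811098 [-0.18249449 -2.47871895 -1.52118658] [-0.66624388  0.4287918  -0.01864529] [ 1.44042975 -2.0254739   1.52117655]
```

>>> servo_tool --series '[[[0,-0.5,0,0],[0,0,0.6,0],[0,0,0.6,0],[0,0,0.6,0],[0,0,0.6,0],[0,0,0.6,0],[0,0,0,0],[0,0,0,0],[0,0,0,0],[0,0,0,0]]]'

```text
t: 21.7
eef_pos: [0.4846, 0.0559, 0.1072]
ee_rot: [3.141, -0.0, -2.597]
force: [-0.9, -1.2, -3.3]
width: 0.0196
gripper_force: 39.9
```

```bash
python3 f.py
```

```text
21.7 [0.48463217 0.05590546 0.10724695] -2.5968659236716976 -1.5447887636412776 [-0.93090549 -1.19976873 -3.31054642] [-0.28423843  0.66630989  0.01175013] [ 1.41728833 -0.54413934  3.31073312]
```

>>> servo_tool --series '[[[0,0,0.5,0],[0,0,0.5,0],[0,0,0.5,0],[0,0,0.5,0],[0,0,0.5,0],[0,0,0.5,0],[0,0,0,0],[0,0,0,0],[0,0,0,0],[0,0,0,0]]]'

```text
t: 22.53
eef_pos: [0.4849, 0.0559, 0.1045]
ee_rot: [-3.142, 0.0, -2.597]
force: [-2.8, -1.2, 3.6]
width: 0.0197
gripper_force: 40.0
```

```bash
python3 f.py
```

```text
22.5333 [0.48487354 0.05594807 0.10451542] -2.5966597133512117 -1.5447172321061449 [-2.79638179 -1.21534678  3.61093793] [-0.25988913  1.1341155  -0.02975044] [ 3.02028127  0.40991618 -3.61186398]
```

It's home: free travel right to the floor at TCP ≈0.106, then light spring force. The arm was already swung part-way before the key seated, so I turn it back with the key home and then do the clockwise turn properly.

>>> servo_tool --series '[[[0.4,0,-1,0],[0,0,0,-0.06],[0,0,0,-0.06],[0,0,0,-0.06],[0,0,0,-0.06],[0,0,0,-0.06],[0,0,0,-0.06],[0,0,0,-0.06],[0,0,0,-0.06],[0,0,0,0]]]'

```text
t: 23.37
eef_pos: [0.4849, 0.0559, 0.1055]
ee_rot: [-3.141, 0.001, -2.114]
force: [-0.8, -1.3, 1.3]
width: 0.0197
gripper_force: 40.0
```

```bash
python3 f.py
```

```text
23.3667 [0.48489102 0.05590845 0.10554012] -2.1141617639241055 -1.0621639383309063 [-0.7686704  -1.26313568  1.31692526] [-0.06806382  0.41706553  0.00930699] [ 1.47750028  0.00411609 -1.31819348]
```

>>> servo_tool --series '[[[0,0,0,-0.05],[0,0,0,-0.05],[0,0,0,-0.05],[0,0,0,-0.05],[0,0,0,-0.05],[0,0,0,0],[0,0,0,0],[0,0,0,0],[0,0,0,0],[0,0,0,0]]]'

```text
t: 24.2
eef_pos: [0.4848, 0.0559, 0.1055]
ee_rot: [-3.141, 0.0, -1.868]
force: [0.9, -0.2, 0.2]
width: 0.0197
gripper_force: 39.9
```

```bash
python3 f.py; python3 - <<'E'
from h import *
for c in ("wrist","side"):
    eyes.grab_frame(c); print([(d["position"].__repr__(),d["conf"]) for d in recognise(c,"dog_end")])
E
```

```text
24.2 [0.48477274 0.05586429 0.10552081] -1.86775463285168 -0.8158356238189874 [ 0.94388813 -0.18644285  0.19676773] [ 0.06649574 -0.19313794 -0.01725162] [-0.09800668 -0.95725228 -0.19612762]
[('[0.439, 0.1017, 0.032]', 0.84), ('[0.4813, 0.0445, 0.142]', 0.21)]
[('[0.4418, 0.0959, 0.0293]', 0.36)]
```

>>> servo_tool --series '[[[0,0,0,-0.05],[0,0,0,-0.05],[0,0,0,-0.05],[0,0,0,-0.05],[0,0,0,0],[0,0,0,0],[0,0,0,0],[0,0,0,0],[0,0,0,0],[0,0,0,0]]]'

```text
t: 25.23
eef_pos: [0.4846, 0.0558, 0.1055]
ee_rot: [-3.141, 0.0, -1.667]
force: [1.5, 0.7, 0.7]
width: 0.0195
gripper_force: 39.9
```

```bash
python3 f.py; python3 - <<'E'
from h import *
for c in ("wrist","side"):
    eyes.grab_frame(c); print([(d["position"].__repr__(),d["conf"]) for d in recognise(c,"dog_end")])
E
```

```text
25.2333 [0.48462456 0.05577455 0.1054787 ] -1.6671881891400386 -0.6152234696185819 [1.47519963 0.6992288  0.68757169] [ 0.31400669 -0.85787482 -0.01082227] [-0.83808807 -1.40135408 -0.68680769]
[('[0.432, 0.0925, 0.0291]', 0.73)]
[]
```

The clamp arm is back near 0.2 rad with the key home. Now the clockwise turn.

>>> servo_tool --series '[[[0,0,0,0.05],[0,0,0,0.05],[0,0,0,0.05],[0,0,0,0.05],[0,0,0,0.05],[0,0,0,0.05],[0,0,0,0.05],[0,0,0,0.05],[0,0,0,0.05],[0,0,0,0.05]]]'

```text
t: 26.27
eef_pos: [0.4839, 0.0553, 0.1052]
ee_rot: [3.141, -0.001, -2.169]
force: [1.1, -0.5, 1.3]
width: 0.0195
gripper_force: 39.9
```

>>> servo_tool --series '[[[0,0,0,0.05],[0,0,0,0.05],[0,0,0,0.05],[0,0,0,0.05],[0,0,0,0.05],[0,0,0,0.05],[0,0,0,0.05],[0,0,0,0.05],[0,0,0,0.05],[0,0,0,0]]]'

```text
t: 27.1
eef_pos: [0.4834, 0.0552, 0.105]
ee_rot: [3.141, -0.002, -2.619]
force: [-1.1, 0.2, 1.9]
width: 0.0193
gripper_force: 40.0
```

```bash
python3 f.py
```

```text
27.1 [0.48339017 0.05522715 0.10498412] -2.619252992211671 -1.5669588493480937 [-1.14792607  0.23124426  1.88055635] [0.08780934 0.2142205  0.09471657] [ 0.88338306  0.77365749 -1.87850707]
```

>>> servo_tool --series '[[[0,0,0,0.02],[0,0,0,0.02],[0,0,0,0.02],[0,0,0,0.02],[0,0,0,0.02],[0,0,0,0.02],[0,0,0,0.02],[0,0,0,0.02],[0,0,0,0.02],[0,0,0,0.02]]]'

```text
t: 27.93
eef_pos: [0.4842, 0.0556, 0.1053]
ee_rot: [-3.142, -0.0, -2.819]
force: [-2.1, 0.3, 1.3]
width: 0.0196
gripper_force: 40.0
```

```bash
python3 f.py; python3 - <<'E'
from h import *
eyes.grab_frame("wrist"); print([(d["position"].__repr__(),d["conf"]) for d in recognise("wrist","dog_end")])
E
```

```text
27.9333 [0.4842256  0.05562015 0.10529234] -2.8187525628017838 -1.766653554151862 [-2.12431019  0.32576605  1.31681068] [0.00387173 1.0241101  0.27880736] [ 1.91166143  0.9828968  -1.31615809]
[('[0.4732, 0.1163, 0.0315]', 0.88)]
```

>>> servo_tool --series '[[[0,0,0,0.015],[0,0,0,0.015],[0,0,0,0.015],[0,0,0,0],[0,0,0,0],[0,0,0,0],[0,0,0,0],[0,0,0,0],[0,0,0,0],[0,0,0,0]]]'

```text
t: 28.87
eef_pos: [0.4844, 0.0557, 0.1054]
ee_rot: [-3.142, -0.0, -2.862]
force: [-2.6, 0.9, 1.5]
width: 0.0195
gripper_force: 40.3
```

```bash
python3 f.py; python3 - <<'E'
from h import *
eyes.grab_frame("wrist"); print([(d["position"].__repr__(),d["conf"]) for d in recognise("wrist","dog_end")])
E
```

```text
28.8667 [0.48439499 0.055679   0.1053524 ] -2.8617439692814397 -1.8097021449004564 [-2.63418967  0.93332034  1.52281229] [-0.2238303   1.05705238  0.55759111] [ 2.27395457  1.62457503 -1.52278885]
[]
```

The torque rises steeply now, about 0.3 N m over 0.045 rad, so the arm is at its stop. I take the load off and release.

>>> servo_tool --series '[[[0,0,0,-0.02],[0,0,0,-0.02],[0,0,0,-0.02],[0.3,0.3,-0.6,0],[0,0,0,0],[0,0,0,0],[0,0,0,0],[0,0,0,0],[0,0,0,0],[0,0,0,0]]]'

```text
t: 29.8
eef_pos: [0.4841, 0.0559, 0.1059]
ee_rot: [-3.142, 0.0, -2.802]
force: [-1.5, -0.8, 1.3]
width: 0.0192
gripper_force: 39.9
```

```bash
python3 f.py
```

```text
29.8 [0.48405288 0.05586507 0.10594969] -2.8018820009213843 -1.7506081234634456 [-1.53638593 -0.76934631  1.30869816] [-0.44107552  0.73449293  0.00522227] [ 1.70489959 -0.213464   -1.30874629]
```

>>> servo_tool --series '[[[0,0,0,0],[0,0,0,0],[0,0,0,0],[0,0,0,0],[0,0,0,0],[0,0,0,0],[0,0,0,0],[0,0,0,0],[0,0,0,0],[0,0,0,0]]]' --claw -0.3

```text
t: 30.63
eef_pos: [0.484, 0.0559, 0.106]
ee_rot: [-3.142, 0.0, -2.802]
force: [0.1, -0.7, -0.3]
width: 0.057
gripper_force: 0.0
```

```bash
python3 f.py; python3 - <<'E'
from h import *
eyes.grab_frame("wrist"); print([(d["position"].__repr__(),d["conf"]) for d in recognise("wrist","dog_end")])
E
```

```text
30.6333 [0.48403486 0.05587694 0.10596771] -2.801775415811358 -1.7505134104391897 [ 0.12523869 -0.67146016 -0.3084228 ] [ 0.02597284  0.05855673 -0.02790129] [ 0.10574416 -0.67480629  0.30841975]
[('[0.4759, 0.113, 0.0334]', 0.81), ('[0.4568, 0.1314, 0.0127]', 0.52)]
```

>>> servo_tool --series '[[[0,0,-5,0],[0,0,-10,0],[0,0,-15,0],[0,0,-15,0],[0,0,-20,0],[0,0,-20,0],[0,0,-20,0],[0,0,-20,0],[0,0,-15,0],[0,0,0,0]]]'

```text
t: 31.57
eef_pos: [0.4858, 0.0562, 0.2505]
ee_rot: [-3.141, 0.006, -2.801]
force: [0.5, 0.2, 0.5]
width: 0.0568
gripper_force: 0.0
```

>>> servo_tool --series '[[[0,-25,0,0],[0,-25,0,0],[0,-25,0,0],[0,-25,0,0],[0,-25,0,0],[0,-25,0,0],[0,-25,0,0],[0,0,0,0],[0,0,0,0],[0,0,0,0]]]'

```text
t: 32.4
eef_pos: [0.542, -0.1091, 0.246]
ee_rot: [3.141, -0.0, -2.803]
force: [-0.2, 0.5, 0.1]
width: 0.057
gripper_force: 0.0
```

```bash
python3 f.py; python3 - <<'E'
from h import *
b=np.array([.4844,.0557])
w=eyes.grab_frame("wrist"); cal=eyes.calibration("wrist")
for c in ("wrist","top","side"):
    im=eyes.grab_frame(c) if c!="wrist" else w
    if c=="side": s=im
    if c=="top": t=im
    for n in ("dog_end","hex_key","stand"):
        for d in recognise(c,n)[:3]: print(c,n,np.round(d["position"],4),round(d["conf"],2))
# key seat: handle bottom home z=.109, top .141; drawn in side view
print(proj("side",[[*b,.141],[*b,.109],[*b,.061]]))
o=np.zeros((600,800,3),np.uint8); o[:360,:400]=cv2.resize(s[120:192,240:320,::-1],None,fx=5,fy=5,interpolation=2)
o[:360,400:]=cv2.resize(t[176:248,110:190,::-1],None,fx=5,fy=5,interpolation=2); o[360:,:320]=cv2.resize(w[:,:,::-1],(320,240)); cv2.imwrite("pics/end.png",o)
E
```

```text
32.4 [ 0.54202799 -0.10913863  0.24600013] -2.8025776627463186 -1.3871147224857634 [-0.15516484  0.52250534  0.11011118] [ 0.02660626  0.02602816 -0.01757088] [-0.02740604  0.54439466 -0.10998088]
wrist dog_end [0.4782 0.1325 0.015 ] 0.53
wrist hex_key [0.4788 0.0543 0.1372] 0.89
wrist stand [0.4713 0.1335 0.0147] 0.91
top dog_end [0.4779 0.1126 0.0311] 0.63
top hex_key [ 0.5709 -0.466   0.1202] 0.79
top hex_key [ 0.4464 -0.5537  0.1175] 0.71
top hex_key [ 0.4107 -0.4287  0.1161] 0.64
top stand [0.4595 0.1025 0.0135] 0.77
side dog_end [0.4837 0.0458 0.1232] 0.23
side hex_key [ 0.4138 -0.4381  0.0983] 0.93
side hex_key [ 0.5693 -0.4779  0.0999] 0.8
side hex_key [0.4837 0.0517 0.1271] 0.61
side stand [0.4692 0.0863 0.0149] 0.8
[[279.79869393 134.61714287]
 [279.7711157  144.72863675]
 [279.73099727 159.43796842]]
```

View pics/end.png

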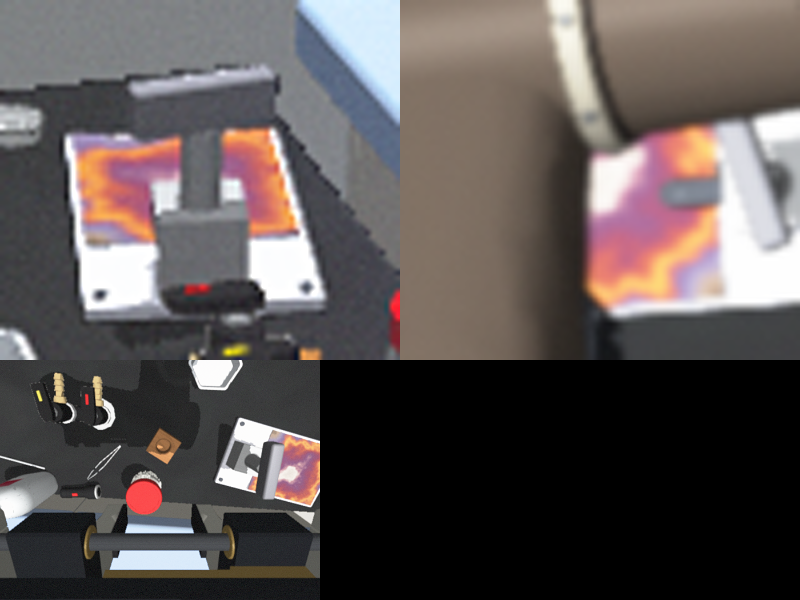

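In the side view the key stands upright with its handle at the home height, spanning crop rows 68-135. In the top view the clamp arm lies along the plate at (690,190), and the jar hasn't moved. The robot is clear, so I hand in.

```bash
python3 -c "
from station import ticket; print(ticket.job_done())"
```

```text
the job is handed in; nothing more can be done
None
```

I handed the job in at about 33 s: the key stands home in the screw, the clamp arm lies across the plate at its stop, and the gripper is clear. Two slips: the shaft first hit the bore's chamfer with about 16–20 N, and the key turned the arm about 0.8 rad before it was fully home, so I seated it, turned the arm back to about 0.2 rad, then turned it clockwise to the stop (0.56 N m peak).

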